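# Close and latch the instrument case

## Task

Press the lid of the instrument case with the blue lid fully shut, then turn the latch on its front edge so that its red knob comes over the lid and the latch points straight across it, securing the lid. Leave the latch of the amber-lidded case as it is, and let go of everything at the end.

Things in the scene. Friction and masses are not known exactly. Their poses are not given: they have to be found in the camera images.
- blue_case: White dental instrument case with a blue lid, fixed to the table. Tray 140 deep (x) x 200 wide (y) x 32 mm tall. Origin: centre of its underside, z up; +x runs from the front edge (latch, nearest the robot) to the hinged far edge. Lid plate 140 x 200 x 5 mm, hinge line at x = +70, z = 32; shut, its top is at z = 37. Latch pivot (vertical) at x = -85, y = 0, on a block 38 mm tall.
- blue_lid (a joint): Angle of the blue lid, rad: 0 = fully shut (hard stop), growing as its front edge rises; it starts ajar, 0.3 to 0.55. A stiff hinge holds it where it is left; 1 to 4 N down near its front half closes it.
- blue_latch (a joint): Latch angle, rad: 0 = arm along the case's +y (along the front edge, open); grows clockwise from above; pi/2 = arm along the case's +x, straight across the lid (stop at 1.6). In the case's frame its knob is at x = -85 + 36 sin(angle), y = 36 cos(angle) mm. Starts at -0.5 (stop) to 0.1; stays where it is left; 1 to 2 N sideways at the knob turns it.
- blue_knob (a point): Top centre (z = 74 mm) of the blue case's latch knob: an upright red cylinder, 14 mm in diameter, 28 mm tall (z = 46 to 74), 36 mm from the pivot on a steel arm 14 mm wide, 6 mm thick (z = 40 to 46), which reaches 41 mm from the pivot.
- amber_knob (a point): Top centre (z = 74 mm) of the red latch knob of the other case: the same case with an amber lid that is shut and a latch that is open and turns as easily. Bystander, to be left as it is; it stands to the left or right of the blue case.

How it is judged:
By the outcome, as a careful person would: the job done as asked, in the order asked, and still so for the second after the job is handed in, with the robot touching nothing.
It also fails if it takes over 45 s, if anything falls off the work surface, if the arm or the gripper's body presses on something with over 40 N, if the wrist force passes 120 N, or if a joint passes its speed limit or range.

## Robot

A 7-joint arm with a two-finger parallel gripper is mounted at the origin on the work surface. World frame = base frame: x ahead of the robot, y to its left, z up, the work surface at z = 0. Lengths are in mm, angles in rad, forces in N, time in s.
With the tool pointing down it reaches from about 400 to 875 mm from the base axis. Payload 4.4 kg.
Tool frame: the origin (TCP) lies at the very end of the fingers, on their centre line; the grasp point (between the pads) lies 19 mm behind it; z points along the fingers, y is the direction in which the jaws open and shut (so a half turn about z gives the same grasp; the last joint's range is limited). The gripper opens to 85 mm and grips with 20 to 120 N. Pads are 22 mm wide; open, the fingers measure 114 mm over their backs; the gripper's body (76 mm by 85 mm) begins 54 mm behind the grasp point. The pads swing forward as they close: fully open they stand 13 mm farther back than shut.
Start: joints at [-1.412, 0.628, 0.038, 1.517, -0.027, 0.996, -0.02], TCP at [144.867, 633.665, 231.313] pointing down, gripper open.
Joint ranges: [-3.06, 3.06], [-0.37, 2.12], [-1.25, 1.32], [0.18, 2.47], [-1.1, 4.24], [0.23, 1.98], [-2.94, 2.94]. Speed limits (rad/s): [2.57, 2.57, 3.14, 3.14, 3.14, 3.14, 3.14].

## Interface

Orientations are given as [roll, pitch, yaw] about the fixed x, y, z axes, in that order (R = Rz(yaw) Ry(pitch) Rx(roll)).
In Python, from cell import ctrl, eyes gives the robot as it stands.
- The arm moves only by the tool move_arm, never from a script. Its argument "increments" is a list of rows, each a list of 6 numbers: the shift along the tool's x, y, z in cm, then the turn, a rotation vector about the tool's x, y, z in degrees. In form: [[x, y, z, wx, wy, wz], ...]. A call has 1 to 20 rows; each row is the pose to reach, as a shift and turn from the pose commanded when the call began, along the tool's axes at that moment; what a row does not reach only later rows make up. A row lasts 1/10 s, in which the tool goes at most 50 mm and 8.59 degrees, less where a joint would pass 70% of its speed; a pose out of reach is approached as far as the arm can. A call with a gripper value outside its range is refused whole. "grip" is the opening, from -1 (shut) to 1 (fully open), set as the call begins (left out, the last holds). The fingers move at their own pace and stop on an object; the grip force is fixed at half the most. Time passes only in rows, so rows that repeat a pose let the fingers close. It gives the time, the measured TCP pose, the force and the opening at its end, in the units of the state.
- ctrl.read_state(): the state, without advancing time (a new reading comes with each control period).
- eyes.get_image(name): name is "scene" or "top"; returns the picture (420x560x3 uint8, red, green, blue); there is no depth.
- eyes.calibration(name): a dict with "fx", "fy", "cx", "cy" (pixels), "pose" (4x4, takes a point from camera to world coordinates). Camera axes: x right, y up, looking along -z (the intrinsics and any distortion apply to the point x, -y, -z); pixel columns grow to the right and rows downward; lengths in mm; the calibration is good to about 2 mm. A picture is of the moment at which its call begins. calibration takes no time and is no camera call.
- ctrl.finish_job(): hands the job in, once; it reports no verdict.
The state is a dict: "clock": time; "qpos": joint angles; "qd": joint speeds; "tau": joint torques, N m; "eef_pos": TCP position; "tool_rot": TCP orientation; "force": force on the tool from outside, world axes, zero at the start; "torque": the same for the moment, N m; "width": finger opening in mm.
Only numpy, scipy, OpenCV 4.12 (cv2) and the standard library are available. Lean on these libraries where they do the work, as an engineer would, in place of code of your own. Each camera call takes 0.05 s, during which the arm holds its last target. There are 200 camera calls.

## Working session

There is one attempt and no reset: what is moved stays moved. The work goes in short steps, Python scripts to look and compute and a tool call to move; the robot and the scene stay as the last step left them, time stands still between calls to the robot, and variables do not carry over. Pictures are saved under pics/ and viewed, about 8 in all and at most 12, crops included, and the job is handed in when it is done.

Besides the shell and the picture viewer there is one more tool, called after ">>>" as name(argument=value, ...) on one line, values as JSON. move_arm: Moves the arm, as the interface text tells. Its arguments: {"type":"object","properties":{"increments":{"type":"array","items":{"type":"array","items":{"type":"number"}}},"grip":{"type":"number"}},"required":["increments"]}

```bash
mkdir -p pics; ls
python3 - <<'E'
from cell import ctrl, eyes
import cv2
s=ctrl.read_state(); print({k:s[k] for k in('clock','eef_pos','tool_rot','force','width')})
for n in('scene','top'):
    cv2.imwrite(f'pics/{n}0.png',eyes.get_image(n)[:,:,::-1]); c=eyes.calibration(n); print(n,c)
E
```

```text
pics
{'clock': 0.0, 'eef_pos': array([144.71514009, 633.03645307, 230.3755855 ]), 'tool_rot': array([-3.13966697e+00,  3.69995781e-05,  2.91680021e+00]), 'force': array([-0.28934105,  0.57091182, -0.14561802]), 'width': 85.59023673222242}
scene {'fx': 498.1910693768198, 'fy': 498.1910693768198, 'cx': 280.69559101773905, 'cy': 210.0499326256749, 'pose': array([[ 5.82925173e-01, -4.98346107e-01,  6.41754938e-01,
         1.15287162e+03],
       [ 8.12500712e-01,  3.51302405e-01, -4.65219533e-01,
        -4.10487766e+02],
       [ 6.39029062e-03,  7.92614520e-01,  6.09689582e-01,
         6.21566109e+02],
       [ 0.00000000e+00,  0.00000000e+00,  0.00000000e+00,
         1.00000000e+00]])}
top {'fx': 517.4598612131648, 'fy': 517.4598612131648, 'cx': 268.1728504148084, 'cy': 212.31235122641326, 'pose': array([[ 2.39423118e-02,  9.80631285e-01, -1.94394057e-01,
         4.20940914e+02],
       [-9.99520967e-01,  1.96662916e-02, -2.38971394e-02,
         3.71780998e+00],
       [-1.96112723e-02,  1.94873088e-01,  9.80632387e-01,
         9.90904339e+02],
       [ 0.00000000e+00,  0.00000000e+00,  0.00000000e+00,
         1.00000000e+00]])}
```

View pics/scene0.png

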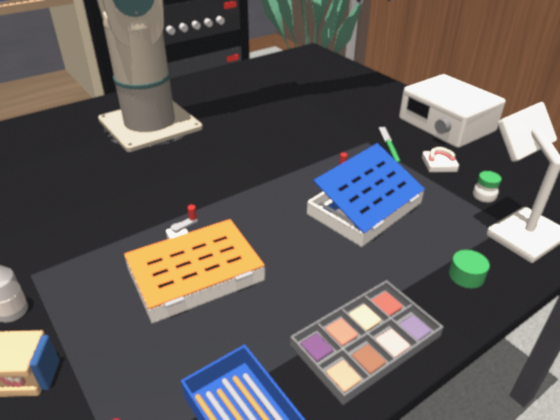

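View pics/top0.png

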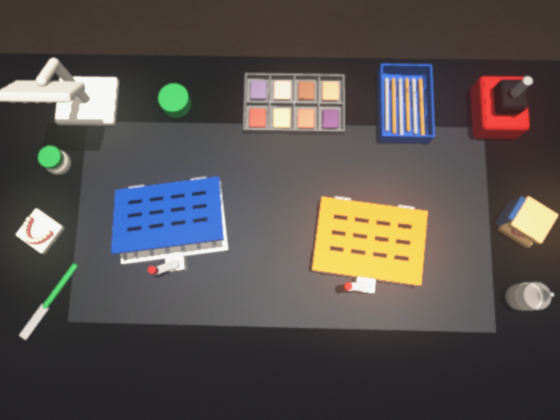

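The scene view shows the blue lid ajar (right, ~(370,185)) with its knob at (343,157), and the amber case at (195,265). In the top view the blue knob is near (152,270), its pivot near (175,262), and the amber knob is near (348,287). Next: measuring these.

```bash
cat > h.py <<'E'
from cell import ctrl, eyes
import cv2, numpy as np
def ray(n,u,v):
    c=eyes.calibration(n);P=c['pose']
    d=P[:3,:3]@np.array([(u-c['cx'])/c['fx'],-(v-c['cy'])/c['fy'],-1]);return P[:3,3],d/np.linalg.norm(d)
def onz(n,u,v,z):
    o,d=ray(n,u,v);return o+d*(z-o[2])/d[2]
def proj(n,p):
    c=eyes.calibration(n);P=c['pose'];q=P[:3,:3].T@(np.array(p)-P[:3,3]);return c['cx']-c['fx']*q[0]/q[2],c['cy']+c['fy']*q[1]/q[2]
def tri(a,b):
    (o1,d1),(o2,d2)=ray('scene',*a),ray('top',*b)
    t=np.linalg.lstsq(np.c_[d1,-d2],o2-o1,rcond=None)[0]
    p,q=o1+d1*t[0],o2+d2*t[1];return (p+q)/2,np.linalg.norm(p-q)
def red(im):
    h=cv2.cvtColor(im,cv2.COLOR_RGB2HSV)
    m=(((h[...,0]<5)|(h[...,0]>174))&(h[...,1]>170)&(h[...,2]>90)).astype(np.uint8)
    n,l,s,c=cv2.connectedComponentsWithStats(m)
    return [(c[i].round(1),s[i]) for i in range(1,n) if s[i][4]>8]
E
python3 - <<'E'
from h import *
for n in('scene','top'):
    im=cv2.imread(f'pics/{n}0.png')[:,:,::-1].copy()
    for c,s in red(im): print(n,c,s, onz(n,*c,60).round())
t=cv2.imread('pics/top0.png')
h=cv2.cvtColor(t,cv2.COLOR_BGR2HSV)
for nm,lo,hi in(('blue',105,120),('amber',12,25)):
    m=cv2.inRange(h,(lo,150,120),(hi,255,255))
    m=cv2.morphologyEx(m,cv2.MORPH_CLOSE,np.ones((7,7)))
    c=max(cv2.findContours(m,0,2)[0],key=cv2.contourArea);b=cv2.boxPoints(cv2.minAreaRect(c))
    print(nm,b.round(1).tolist()); print([onz('top',*p,37).round().tolist() for p in b])
cv2.imwrite('pics/crop0.png',np.hstack([cv2.resize(t[170:290,100:240],None,fx=4,fy=4,interpolation=2)]))
E
```

```text
scene [229.5   4.4] [224   1  12   8  74] [-647.  634.   60.]
scene [232.6  57.5] [228  54  10   7  47] [-147.  345.   60.]
scene [342.8 156.4] [341 153   6   9  38] [485. 238.  60.]
scene [191.4 210.9] [188 205   7  14  82] [ 469. -118.   60.]
top [499.1 110.9] [ 477   76   53   62 1758] [ 810. -406.   60.]
blue [[103.80000305175781, 191.1999969482422], [217.89999389648438, 176.0], [226.10000610351562, 238.0], [112.0, 253.3000030517578]]
[[645.0, 342.0, 37.0], [679.0, 125.0, 37.0], [560.0, 104.0, 37.0], [526.0, 316.0, 37.0]]
amber [[310.79998779296875, 269.8999938964844], [321.0, 195.89999389648438], [430.20001220703125, 211.0], [420.0, 285.0]]
[[504.0, -54.0, 37.0], [644.0, -72.0, 37.0], [619.0, -276.0, 37.0], [481.0, -252.0, 37.0]]
```

View pics/crop0.png

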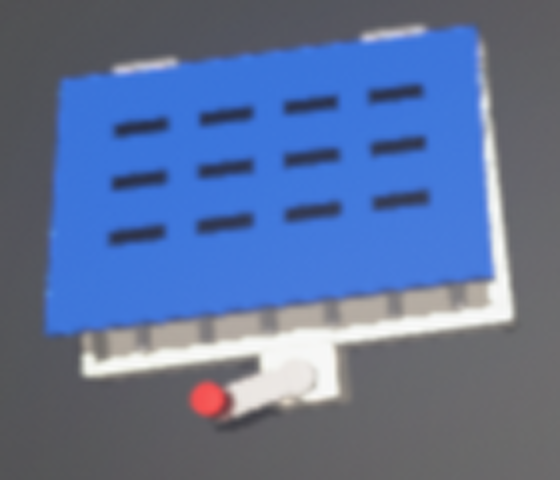

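Run:
```python
from h import *
f=lambda u,v,z: onz('top',100+u/4,170+v/4,z)
FL,FR=f(84,376,32),f(514,320,32);BL,BR=f(62,78,37),f(475,28,37)
K=f(208,399,74);P=f(297,376,46)
print('F',FL,FR,np.linalg.norm(FL-FR),'B',BL,BR,np.linalg.norm(BL-BR))
y=(FL-FR);y2=BL-BR
print('yaw',np.arctan2(-y[0],y[1]),np.arctan2(-y2[0],y2[1]))
yaw=(np.arctan2(-y[0],y[1])+np.arctan2(-y2[0],y2[1]))/2
R=np.array([[np.cos(yaw),-np.sin(yaw)],[np.sin(yaw),np.cos(yaw)]])
F=(FL+FR)[:2]/2;B=(BL+BR)[:2]/2
print('depth',R.T@(B-F)); C=(F+B)/2; print('centre',C)
print('pivot pred',C+R@[-85,0],'seen',P,'tri knob',tri((343,154),(152,269.75)),'K',K)
k=R.T@(K[:2]-C);print('knob local',k,'ang',np.arctan2(k[0]+85,k[1]),np.hypot(k[0]+85,k[1]))
# lid angle from top view: front corners
from scipy.optimize import brentq
for u,v,s in((47,334,1),(493,280,-1)):
    for a in(.2,.3,.4,.5,.6):
        l=np.array([70-140*np.cos(a)-5*np.sin(a)*1,s*100]);w=np.r_[C+R@l,32+140*np.sin(a)+5*np.cos(a)]
        print(s,a,np.array(proj('top',w)).round(1),(100+u/4,170+v/4))
```

```text
F [507.36297508 298.96234987  32.        ] [537.88072648  99.38076292  32.        ] 201.9013199567401 B [648.55526618 319.29746744  37.        ] [676.86765836 122.97694213  37.        ] 198.35155711502463
yaw 0.15173337399503245 0.1432276386990518
depth [141.79663562   1.14152688]
centre [592.66665652 210.15438059]
pivot pred [508.58937847 197.66393163] seen [508.26491382 196.53472099  46.        ] tri knob (array([494.26108584, 229.40387084,  73.6863912 ]), np.float64(1.2663124380760302)) K [494.60633603 229.86346243  74.        ]
knob local [-94.09964178  33.90474567] ang -0.26220916574902464 35.104633022668715
1 0.2 [115.7 260.5] (111.75, 253.5)
1 0.3 [113.2 258.1] (111.75, 253.5)
1 0.4 [110.8 254.8] (111.75, 253.5)
1 0.5 [108.3 250.8] (111.75, 253.5)
1 0.6 [105.8 246. ] (111.75, 253.5)
-1 0.2 [225.8 246.6] (223.25, 240.0)
-1 0.3 [224.9 244. ] (223.25, 240.0)
-1 0.4 [223.9 240.6] (223.25, 240.0)
-1 0.5 [222.8 236.4] (223.25, 240.0)
-1 0.6 [221.6 231.4] (223.25, 240.0)
```

```bash
cat >> h.py <<'E'
from scipy.spatial.transform import Rotation as Ro
C=np.array([592.7,210.2]);YAW=.1475
RL=np.array([[np.cos(YAW),-np.sin(YAW)],[np.sin(YAW),np.cos(YAW)]])
def W(x,y,z): return np.r_[C+RL@[x,y],z]
def inc(p,yaw=None,s=None):
    s=s or ctrl.read_state();R0=Ro.from_euler('xyz',s['tool_rot'])
    d=R0.inv().apply(np.array(p)-s['eef_pos'])/10
    r=np.zeros(3) if yaw is None else (R0.inv()*Ro.from_euler('xyz',[np.pi,0,yaw])).as_rotvec(degrees=True)
    return np.r_[d,r].round(2).tolist()
E
python3 - <<'E'
from h import *
print(W(-45,0,150),inc(W(-45,0,150)))
E
```

```text
[548.18862877 203.58654168 150.        ] [-48.9, -32.86, 8.11, 0.0, 0.0, 0.0]
```

>>> move_arm(increments=[[-4.1, -2.75, 0, 0, 0, 0], [-8.2, -5.5, 0, 0, 0, 0], [-12.2, -8.2, 0, 0, 0, 0], [-16.3, -11, 1, 0, 0, 0], [-20.4, -13.7, 2, 0, 0, 0], [-24.5, -16.4, 3, 0, 0, 0], [-28.5, -19.2, 4, 0, 0, 0], [-32.6, -21.9, 5, 0, 0, 0], [-36.7, -24.6, 6, 0, 0, 0], [-40.8, -27.4, 7, 0, 0, 0], [-44.8, -30.1, 7.6, 0, 0, 0], [-48.9, -32.9, 8.1, 0, 0, 0], [-48.9, -32.9, 8.1, 0, 0, 0], [-48.9, -32.9, 8.1, 0, 0, 0], [-48.9, -32.9, 8.1, 0, 0, 0]], grip=-1)

```text
clock: 1.6
eef_pos: [547.2, 205.2, 150.0]
tool_rot: [3.141, -0.001, 2.918]
force: [-0.4, -0.1, 0.7]
width: -0.0
```

>>> move_arm(increments=[[0, 0, 3, 0, 0, 0], [0, 0, 5, 0, 0, 0], [0, 0, 6, 0, 0, 0], [0, 0, 6.7, 0, 0, 0], [0, 0, 7.4, 0, 0, 0], [0, 0, 8.1, 0, 0, 0], [0, 0, 8.8, 0, 0, 0], [0, 0, 9.4, 0, 0, 0], [0, 0, 10.0, 0, 0, 0], [0, 0, 10.5, 0, 0, 0], [0, 0, 10.8, 0, 0, 0], [0, 0, 11.0, 0, 0, 0], [0, 0, 11.0, 0, 0, 0]])

```text
clock: 2.9
eef_pos: [548.2, 203.9, 40.0]
tool_rot: [-3.142, -0.0, 2.917]
force: [0.0, -0.1, -0.4]
width: 0.2
```

>>> move_arm(increments=[[0, 0, 0.1, 0, 0, 0], [0, 0, 0.2, 0, 0, 0], [0, 0, 0.3, 0, 0, 0], [0, 0, 0.4, 0, 0, 0], [0, 0, 0.4, 0, 0, 0], [0, 0, 0.4, 0, 0, 0]])

```text
clock: 3.5
eef_pos: [548.4, 204.0, 37.0]
tool_rot: [3.141, 0.0, 2.917]
force: [-1.2, -0.4, 6.0]
width: 0.3
```

>>> move_arm(increments=[[0, 0, 0.1, 0, 0, 0], [0, 0, 0.2, 0, 0, 0], [0, 0, 0.2, 0, 0, 0], [0, 0, 0.2, 0, 0, 0]])

```text
clock: 3.9
eef_pos: [548.4, 204.0, 36.8]
tool_rot: [3.141, 0.001, 2.917]
force: [-4.1, -2.6, 20.9]
width: -0.2
```

>>> move_arm(increments=[[0, 0, -2, 0, 0, 0], [0, 0, -5, 0, 0, 0], [0, 0, -9, 0, 0, 0], [0, 0, -11, 0, 0, 0], [0, 0, -11, 0, 0, 0]])

```text
clock: 4.4
eef_pos: [550.5, 204.8, 147.6]
tool_rot: [3.138, 0.006, 2.917]
force: [0.5, 0.4, 0.1]
width: -0.0
```

Run:
```python
from h import *
for n in('top','scene'):
    im=eyes.get_image(n)[:,:,::-1].copy(); cv2.imwrite(f'pics/{n}1.png',im)
    print(n,[(c,s[4]) for c,s in red(im[:,:,::-1].copy())])
a=cv2.imread('pics/top1.png')[150:310,90:250];b=cv2.imread('pics/scene1.png')[100:260,280:440]
cv2.imwrite('pics/c1.png',cv2.resize(np.hstack([a,b]),None,fx=2.5,fy=2.5,interpolation=2))
im=cv2.imread('pics/scene1.png')
# predicted positions
th=-.262
k=W(-85+36*np.sin(th),36*np.cos(th),74); print('knob',k,proj('top',k),proj('scene',k))
for s in(1,-1):print('lid front corner shut',proj('top',W(-70,s*100,37)),proj('scene',W(-70,s*100,37)))
# push start: pose at angle th, offset d behind
for th in (-.262,.0,.4,.8,1.2,1.571):
    pass
th=-.262;d=34
p=W(-85+36*np.sin(th)-d*np.cos(th),36*np.cos(th)+d*np.sin(th),130);yaw=YAW-th+np.pi
print(p,yaw,inc(p,yaw),ctrl.read_state()['qpos'].round(2))
```

```text
top [(array([499.1, 110.8]), np.int32(1757))]
scene [(array([229.5,   4.4]), np.int32(73)), (array([232.6,  57.5]), np.int32(47)), (array([342.8, 159.2]), np.int32(42)), (array([191.4, 210.9]), np.int32(81))]
knob [494.28953961 230.73143253  74.        ] (np.float64(151.50198160846696), np.float64(269.9178953851634)) (np.float64(343.7902086160011), np.float64(153.630474479338))
lid front corner shut (np.float64(120.32762943152449), np.float64(262.9849751554644)) (np.float64(369.9898972811585), np.float64(161.652362410476))
lid front corner shut (np.float64(227.3810870577916), np.float64(249.50094171413173)) (np.float64(307.65649496419644), np.float64(198.61781091641578))
[463.10065917 217.19430813 130.        ] 3.551092653589793 [8.59, -0.6, 1.44, 0.01, 0.03, -36.34] [-0.41  0.64  0.01  1.79 -0.01  0.71  0.95]
```

View pics/c1.png

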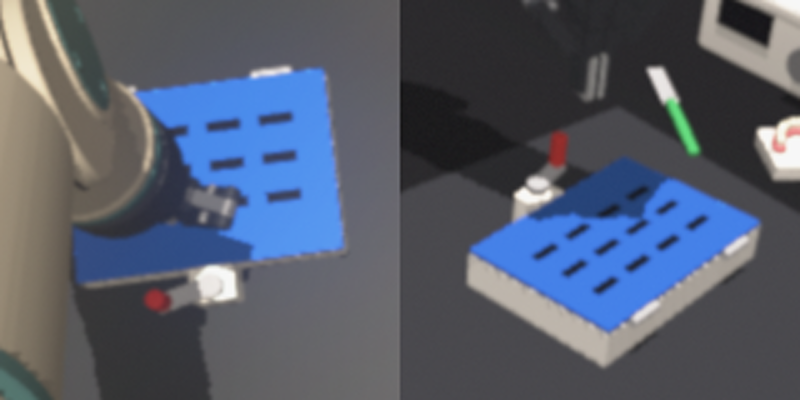

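>>> move_arm(increments=[[2, -0.1, 0, 0, 0, -7], [4, -0.3, 0, 0, 0, -14], [6, -0.4, 0, 0, 0, -21], [7.5, -0.5, 0.5, 0, 0, -28], [8.6, -0.6, 1.4, 0, 0, -34], [8.6, -0.6, 1.4, 0, 0, -36.3], [8.6, -0.6, 1.4, 0, 0, -36.3], [8.6, -0.6, 1.4, 0, 0, -36.3]])

```text
clock: 5.3
eef_pos: [463.9, 217.0, 130.1]
tool_rot: [-3.141, 0.0, -2.735]
force: [0.1, 0.8, 0.3]
width: -0.0
```

```bash
cat >> h.py <<'E'
def push(th,d,z):
    return W(-85+36*np.sin(th)-d*np.cos(th),36*np.cos(th)+d*np.sin(th),z),YAW-th+np.pi
E
python3 - <<'E'
from h import *
s=ctrl.read_state();print(s['eef_pos'],s['tool_rot'])
print(inc(*push(-.262,34,54)))
im=eyes.get_image('scene')[:,:,::-1][40:220,250:430];t=eyes.get_image('top')[:,:,::-1][190:370,90:270]
cv2.imwrite('pics/c2.png',cv2.resize(np.hstack([t,im]),None,fx=2.2,fy=2.2,interpolation=2))
E
```

```text
[463.88905391 217.03123622 130.08863781] [-3.14147215e+00  2.45696970e-04 -2.73547006e+00]
[0.07, 0.05, 7.61, -0.01, 0.01, -0.19]
```

View pics/c2.png

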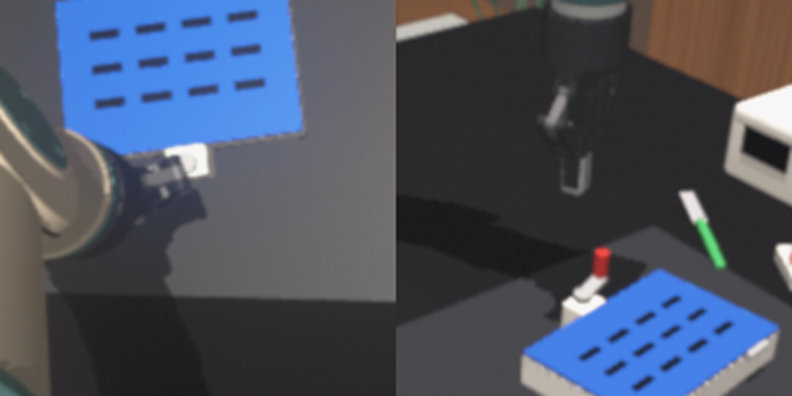

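The lid reads shut in both views, and the closed fingers hang behind the knob at its outer side. Descending, then pushing along the arc.

>>> move_arm(increments=[[0, 0, 3, 0, 0, 0], [0, 0, 6, 0, 0, 0], [0, 0, 7.6, 0, 0, 0], [0, 0, 7.6, 0, 0, 0], [-0.6, 0, 7.6, 0, 0, 0], [-1.2, 0, 7.6, 0, 0, 0], [-1.2, 0, 7.6, 0, 0, 0]])

```text
clock: 6.1
eef_pos: [476.4, 223.1, 55.5]
tool_rot: [3.141, 0.004, -2.733]
force: [-0.1, 0.1, -0.3]
width: -0.1
```

Run:
```python
from h import *
s=ctrl.read_state();print(s['eef_pos'],s['force'])
for th in np.linspace(-.262,1.4,14): print(round(th,2),inc(*push(th,18,54),s=s))
```

```text
[476.38027003 223.11550771  55.52440159] [-0.07121417  0.06904424 -0.3256482 ]
-0.26 [-0.15, -0.01, 0.15, 0.03, 0.24, -0.08]
-0.13 [-0.62, 0.19, 0.16, 0.04, 0.24, 7.25]
-0.01 [-1.11, 0.33, 0.16, 0.06, 0.23, 14.57]
0.12 [-1.62, 0.4, 0.16, 0.07, 0.23, 21.9]
0.25 [-2.14, 0.41, 0.16, 0.09, 0.23, 29.22]
0.38 [-2.65, 0.35, 0.16, 0.1, 0.22, 36.55]
0.51 [-3.15, 0.23, 0.17, 0.12, 0.22, 43.87]
0.63 [-3.63, 0.05, 0.17, 0.13, 0.21, 51.2]
0.76 [-4.08, -0.2, 0.17, 0.15, 0.2, 58.52]
0.89 [-4.5, -0.5, 0.17, 0.16, 0.2, 65.85]
1.02 [-4.88, -0.85, 0.17, 0.18, 0.19, 73.17]
1.14 [-5.2, -1.24, 0.17, 0.19, 0.18, 80.5]
1.27 [-5.48, -1.68, 0.17, 0.2, 0.17, 87.82]
1.4 [-5.7, -2.14, 0.18, 0.22, 0.16, 95.15]
```

>>> move_arm(increments=[[-0.15, 0, 0, 0, 0, 0], [-0.6, 0.2, 0, 0, 0, 7.2], [-1.1, 0.35, 0, 0, 0, 14.5], [-1.6, 0.4, 0, 0, 0, 22], [-2.15, 0.4, 0, 0, 0, 29], [-2.65, 0.35, 0, 0, 0, 36.5], [-3.15, 0.25, 0, 0, 0, 44], [-3.15, 0.25, 0, 0, 0, 44]])

```text
clock: 6.9
eef_pos: [502.2, 237.6, 54.6]
tool_rot: [3.141, 0.0, 2.782]
force: [0.4, -0.4, -1.0]
width: 0.1
```

Run:
```python
from h import *
s=ctrl.read_state()
im=eyes.get_image('scene');c=[(c,q[4]) for c,q in red(im)];print(c)
for th in np.arange(0.1,.8,.1):print(th,np.round(proj('scene',W(-85+36*np.sin(th),36*np.cos(th),60)),1))
im=im[:,:,::-1];t=eyes.get_image('top')[:,:,::-1][190:340,90:270]
cv2.imwrite('pics/c3.png',cv2.resize(np.hstack([t,im[80:230,250:430]]),None,fx=2.2,fy=2.2,interpolation=2))
for th in np.linspace(.51,1.57,10): print(round(th,2),inc(*push(th,18,54),s=s))
```

```text
[(array([229.5,   4.4]), np.int32(74)), (array([232.6,  57.5]), np.int32(48)), (array([351.1, 164.1]), np.int32(48)), (array([191.4, 210.9]), np.int32(80))]
0.1 [348.2 161.4]
0.2 [349.4 162.2]
0.30000000000000004 [350.4 163. ]
0.4 [351.2 163.8]
0.5 [352.  164.7]
0.6 [352.5 165.6]
0.7000000000000001 [352.9 166.5]
0.51 [-0.21, 0.1, 0.06, 0.04, 0.03, 0.19]
0.63 [-0.65, 0.28, 0.06, 0.04, 0.02, 6.94]
0.75 [-1.1, 0.42, 0.06, 0.04, 0.02, 13.69]
0.86 [-1.57, 0.49, 0.06, 0.04, 0.02, 20.44]
0.98 [-2.04, 0.52, 0.06, 0.05, 0.02, 27.19]
1.1 [-2.52, 0.48, 0.06, 0.05, 0.01, 33.94]
1.22 [-2.98, 0.4, 0.06, 0.05, 0.01, 40.68]
1.33 [-3.43, 0.25, 0.06, 0.05, 0.01, 47.43]
1.45 [-3.87, 0.06, 0.06, 0.05, 0.01, 54.18]
1.57 [-4.27, -0.19, 0.06, 0.05, 0.0, 60.93]
```

View pics/c3.png

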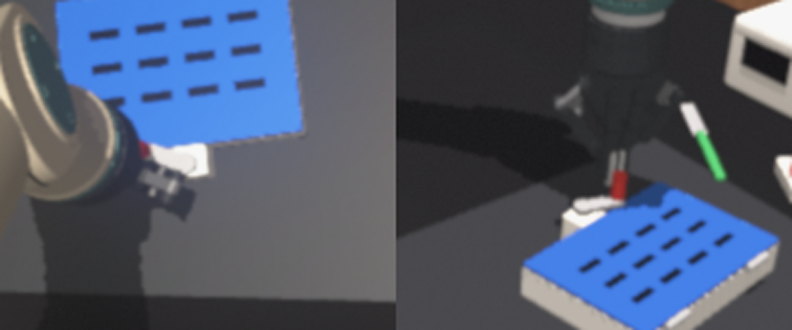

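The latch is turning (knob at scene (351,164), angle ≈ 0.4–0.45) with the fingers behind it and the lid still shut. Continuing.

>>> move_arm(increments=[[-0.2, 0.1, 0, 0, 0, 0], [-0.65, 0.3, 0, 0, 0, 7], [-1.1, 0.4, 0, 0, 0, 13.5], [-1.55, 0.5, 0, 0, 0, 20.5], [-2.05, 0.5, 0, 0, 0, 27], [-2.5, 0.5, 0, 0, 0, 34], [-3.0, 0.4, 0, 0, 0, 40.5], [-3.45, 0.25, 0, 0, 0, 47.5], [-3.85, 0.05, 0, 0, 0, 54], [-4.25, -0.2, 0, 0, 0, 61], [-4.25, -0.2, 0, 0, 0, 61]])

```text
clock: 8.1
eef_pos: [541.7, 219.7, 54.4]
tool_rot: [3.141, 0.0, 1.718]
force: [0.0, 0.0, 0.0]
width: 0.4
```

Run:
```python
from h import *
s=ctrl.read_state();print(s['eef_pos'],s['tool_rot'],RL.T@(s['eef_pos'][:2]-C))
im=eyes.get_image('scene');c=[(c,q) for c,q in red(im)];print(c)
for th in np.arange(1.2,1.65,.1):print(th,np.round(proj('scene',W(-85+36*np.sin(th),36*np.cos(th),60)),1))
im=im[:,:,::-1];t=eyes.get_image('top')[:,:,::-1][190:340,90:270]
cv2.imwrite('pics/c4.png',cv2.resize(np.hstack([t,im[80:230,250:430]]),None,fx=2.2,fy=2.2,interpolation=2))
```

```text
[541.70326417 219.66050803  54.37604782] [3.14074784e+00 3.75437297e-04 1.71787768e+00] [-49.05262144  16.85255493]
[(array([229.5,   4.4]), array([224,   1,  12,   8,  73], dtype=int32)), (array([232.6,  57.5]), array([228,  54,  10,   7,  47], dtype=int32)), (array([348.3, 173.5]), array([346, 168,   6,  12,  53], dtype=int32)), (array([191.4, 210.9]), array([188, 205,   7,  14,  80], dtype=int32))]
1.2 [352.4 171.1]
1.3 [351.7 171.9]
1.4000000000000001 [350.9 172.7]
1.5000000000000002 [350.  173.5]
1.6000000000000003 [348.9 174.2]
```

View pics/c4.png

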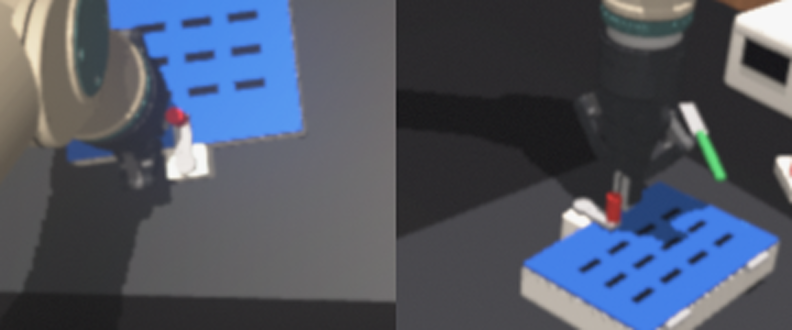

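Knob is over the lid at top (170,243). Backing off, lifting and moving away to measure the angle unobstructed.

>>> move_arm(increments=[[1.0, 0, 0, 0, 0, 0], [2.5, 0, 0, 0, 0, 0], [2.5, 0, -3, 0, 0, 0], [2.5, 0, -7, 0, 0, 0], [2.5, 0, -11, 0, 0, 0], [6, 0, -14, 0, 0, 0], [11, 0, -14, 0, 0, 0], [16, 0, -14, 0, 0, 0], [20, 0, -14, 0, 0, 0], [20, 0, -14, 0, 0, 0]])

```text
clock: 9.2
eef_pos: [506.7, 428.4, 193.3]
tool_rot: [-3.14, -0.006, 1.731]
force: [-1.0, 0.8, 0.6]
width: 0.2
```

Run:
```python
from h import *
T=eyes.get_image('top');im=eyes.get_image('scene')
print([(c,q[4]) for c,q in red(im)])
h=cv2.cvtColor(T,cv2.COLOR_RGB2HSV);m=(((h[...,0]<8)|(h[...,0]>172))&(h[...,1]>120)&(h[...,2]>70)).astype(np.uint8)
n,l,s,c=cv2.connectedComponentsWithStats(m)
for i in range(1,n):
    if s[i][4]>8:
        k=onz('top',*c[i],74);q=RL.T@(k[:2]-C);print(c[i].round(1),s[i][4],k.round(),q.round(1),'ang',np.arctan2(q[0]+85,q[1]).round(3))
t=T[:,:,::-1][190:340,90:270]
cv2.imwrite('pics/c5.png',cv2.resize(np.hstack([t,im[:,:,::-1][80:230,250:430]]),None,fx=2.2,fy=2.2,interpolation=2))
```

```text
[(array([229.5,   4.4]), np.int32(73)), (array([232.6,  57.5]), np.int32(47)), (array([348.7, 173.1]), np.int32(51)), (array([191.4, 210.9]), np.int32(82))]
[494.9 111. ] 2510 [ 804. -392.   74.] [ 120.1 -626.5] ang 2.825
[256.9 117.6] 260 [783.  52.  74.] [ 165.3 -184.9] ang 2.207
[169.4 242.6] 33 [544. 202.  74.] [-49.6  -1.1] ang 1.601
[346.7 285.8] 56 [ 474. -115.   74.] [-165.  -303.9] ang -2.884
```

View pics/c5.png

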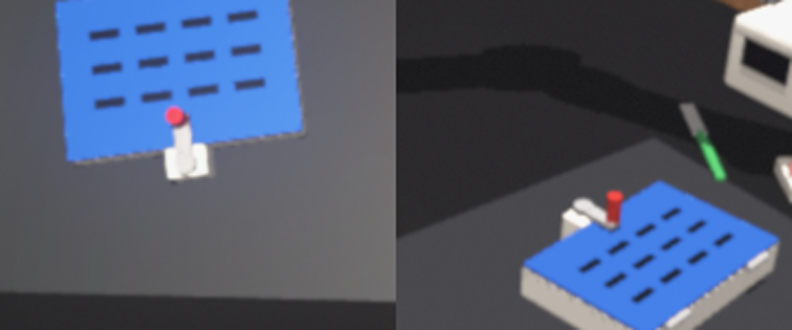

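```bash
python3 -c "
from h import *
print(ctrl.read_state()['force']); print(ctrl.finish_job())"
```

```text
[ 0.07747573 -1.66437447  0.03726648]
the job is handed in; nothing more can be done
None
```

The blue lid is pressed shut and its latch is turned straight across it. The job is handed in with the robot touching nothing.

- **Lid:** I pressed it down with closed fingers to the hard stop. The fingertips stopped at z ≈ 37 mm with about 21 N of reaction, and both views show it still shut after the latch was turned.
- **Latch:** I pushed the knob round in an arc until it was over the lid. The top camera puts the angle at 1.60 rad, good to a few hundredths. The scene camera also fits 1.55 to 1.6, against a target of 1.57 and a stop at 1.6.
- **Amber case:** its knob is at the same pixel position as at the start, (191.4, 210.9) in the scene view.
- **Robot:** the arm was withdrawn to about z = 193 mm and held nothing. The last force reading was under 2 N, and the clock stood at about 9.3 s.

No check failed.

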